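Tip three cable-section mounts into the tray's lane and lock the row

TASK

Line up the three large resin mounts in the loading tray without touching them, as their faces are polished: tip the tray up by its side handle so that they slide into the lane along the fence and set it down, then take it by its end handle and tip it so that the row closes up against the end stop, and set it down flat again. Then push the keeper pin through the bush in the fence, behind the last mount, until its grip meets the bush. Leave the pin and the tray standing free and the other things on the desk where they are.

Things in the scene. Friction and masses are not known exactly. Their poses are not given: they have to be found in the camera images.
- tray: Loose aluminium loading tray, 0.5 kg, 196 (x) by 122 (y) mm, walls 6 mm. Origin: centre of its underside, on the desk when flat; x along the lane, y across it, z up. Inside x -92 to 92, y -55 to 55 mm. Walls 36 mm high, the -y one 28. The half y < 1 mm is the white receiving floor, 11 mm above the desk. Round-bar handles on the -y side and the +x end. Rubber feet at the corners.
- lane_mid (a point): Middle of the grey lane's floor, at (0, 28, 8) mm in the tray's frame. The lane is 54 mm wide (y 1 to 55 mm), 3 mm lower than the white floor, and runs the tray's length along the fence, the 36 mm high +y wall. The tray tips about its feet under the fence (their outer edge at y = 60 mm, on the desk).
- stop_face (a point): Middle of the end stop's face in the lane, at (-92, 28, 19) mm in the tray's frame. The end stop is the -x end wall, the end without a handle, nearest the robot. The tray tips about its feet under it (their outer edge at x = -97 mm, on the desk).
- side_bar (a point): Middle of the handle on the -y long side, across from the fence: a round steel bar 10 mm thick, 100 mm long, parallel to the tray's x, its axis 38 mm outside the wall and 28 mm above the desk, at (-30, -99, 28) mm in the tray's frame. The bar can turn between the gripper's pads.
- end_bar (a point): Middle of the same kind of handle on the +x end, across from the end stop: bar parallel to the tray's y, axis 38 mm outside the wall, at (136, 10, 28) mm in the tray's frame.
- bush_mouth (a point): On the bore's axis in the outer face of the keeper bush, a brass block 26 mm wide in the fence, standing 20 mm out of it, at (66, 81, 24) mm in the tray's frame. The round bore, 13 mm wide and 26 mm long with a 3 mm lead-in, runs along -y straight into the lane, just behind the last mount of a closed-up row; until then a mount blocks it.
- keeper_pin: Keeper pin, 60 g: red and black square grip, 14 x 14 x 50 mm, with a 9 mm steel rod 76 mm long out of its +x end. Origin: centre of the grip's underside, 7 mm below the pin's axis; x points along the rod to the nose. It lies on the desk left of the tray, nose roughly away from the robot and 2 to 3 mm lower than if level.
- pin_shoulder (a point): End face of the grip, on the axis, where the rod begins (x = 25 mm, 7 mm above the underside). It is wider than the bore and stops against the bush's outer face when the pin is home.
- pin_nose (a point): Rounded tip of the rod, on the axis (x = 101 mm).
- mount_1: Resin mount, a disc 50 mm across and 22 mm high, about 80 g: amber resin, one seven-strand copper cable section in its face. Origin: centre of its underside. It starts on the tray's white receiving floor; it slides freely once the tray is tipped by 10 to 14 degrees (20 to 25 makes it sure), then drops into the lane. Its polished face must not be touched.
- mount_2: Resin mount, a disc 50 mm across and 22 mm high, about 80 g: dark red resin, three small cable cores in its face. Origin: centre of its underside. It starts on the tray's white receiving floor; it slides freely once the tray is tipped by 10 to 14 degrees (20 to 25 makes it sure), then drops into the lane. Its polished face must not be touched.
- mount_3: Resin mount, a disc 50 mm across and 22 mm high, about 80 g: black resin, two cable cores in its face. Origin: centre of its underside. It starts on the tray's white receiving floor; it slides freely once the tray is tipped by 10 to 14 degrees (20 to 25 makes it sure), then drops into the lane. Its polished face must not be touched.
- loupe: Bystander, to be left alone: black stand loupe, 42 mm, right of the tray.
- log_pad: Bystander, to be left alone: ring-bound notebook 210 by 152 mm with a pen on it, at the far left.
- tweezers: Bystander, to be left alone: steel tweezers, 127 mm, right of the tray.
- side_cutter: Bystander, to be left alone: red-handled side cutter, at the right.
- resin_puck_4: Bystander, to be left alone: small amber resin puck, 30 mm, right of the tray.
- resin_puck_3: Bystander, to be left alone: small red resin puck, 30 mm, left of the tray's far end.
- resin_puck_5: Bystander, to be left alone: small black resin puck, 30 mm, right of the tray.
Things that resemble listed ones, but are neither listed nor needed, are in the scene too. What is meant by the mount_1 is not turquoise, and is the larger of those in its own colour.

How it is judged:
By the outcome, as a careful person would: the job done as asked, in the order asked, and still so for the second after the job is handed in, with the robot touching nothing.
It also fails if it takes over 72 s, if anything falls off the work surface, if the arm or the gripper's body presses on something with over 40 N, if the wrist force passes 120 N, or if a joint passes its speed limit or range.

ROBOT

A 6-joint arm with a two-finger parallel gripper is mounted at the origin on a cart in front of the work surface, level with it; the furniture and walls round the work are solid. World frame = base frame: x ahead of the robot, y to its left, z up, the work surface at z = 0. Lengths are in m, angles in rad, forces in N, time in s.
With the tool pointing down it reaches from about 0.35 to 0.8 m from the base axis. Payload 7.3 kg.
Tool frame: the origin (TCP) lies between the finger pads; the fingertips stand 25 mm ahead of it and the grasp point (between the pads) lies 6 mm ahead of it (r.tip_extent is the distance from the TCP to the fingertips, in m); z points along the fingers, y is the line along which they close (so a half turn about z gives the same grasp; the last joint's range is limited). The gripper opens to 85 mm and grips with 20 to 120 N. Pads are 22 mm wide; open, the fingers measure 114 mm over their backs; the gripper's body (76 mm by 85 mm) begins 54 mm behind the grasp point. The pads swing forward as they close: fully open they stand 13 mm farther back than shut.
Start: joints at [1.094, 0.342, 1.524, -0, 1.275, -0.146], TCP at [0.171, 0.497, 0.256] pointing down, gripper open.
Joint ranges: [-2.53, 2.53], [-0.77, 2.02], [0.04, 2.7], [-1, 4.14], [0.28, 2.66], [-3.11, 3.11]. Speed limits (rad/s): [2.57, 2.57, 3.14, 3.14, 3.14, 3.14].

INTERFACE

Orientations are given as a unit quaternion [x, y, z, w].
In Python, from workcell import r, command_gripper, optics gives the robot as it stands. The module is installed in compiled form; this text tells all that it offers. Calls block until the motion is done:
- r.reach(position, orientation): joint-space move of the TCP to a pose.
- r.move_straight(position, orientation=None, speed=0.15, max_force=None): straight line of the TCP; orientation=None keeps the orientation; speed is the mean speed in m/s. With max_force (N) it stops when the force on the tool has changed by that much, and returns True; else False.
- r.movej(angles): joint-space move.
- command_gripper(opening, force=None): finger opening in m; force is the grip in N (None keeps the last); returns when the fingers have stopped.
- r.hold(seconds).
- r.solve_ik(position, orientation): joint angles nearest the present ones, or None.
- r.read_state(): the state.
- optics.get_image(name): name is "scene" or "side" or "wrist"; returns (picture, depth): 480x640x3 uint8, red, green, blue; 480x640 float32, m along the optical axis (not along the pixel's ray), 0 where there is no reading.
- optics.camera_model(name): a dict with "K" (3x3 intrinsics, pixels), "R" (3x3) and "t" (3): a world point X has camera coordinates R X + t; the wrist camera has in their place "tool_from_camera" (4x4, takes a point from camera to tool coordinates, whose origin is the TCP and whose axes are the flange's). Camera axes: x right, y down, z forward; pixel columns grow to the right and rows downward; lengths in m; the calibration is good to about 2 mm. A picture is of the moment at which its call begins: read the wrist's pose just before it. camera_model takes no time and is no camera call.
A pose or a line that the arm cannot do raises r.PlanningError and nothing moves.
- r.finish_job(): hands the job in; it is judged then, once.
The state is a dict: "time_s": time; "joint_positions": joint angles; "dq": joint speeds; "tau": joint torques, N m; "eef_pos": TCP position; "eef_rot": TCP orientation; "contact_force": force on the tool from outside, world axes, zero at the start; "torque": the same for the moment, N m; "grip_width": finger opening in m; "grip_force": force on a finger pad.
Only numpy, scipy, OpenCV 4.12 (cv2) and the standard library are available. Lean on these libraries where they do the work, as an engineer would, in place of code of your own. Each camera call takes 0.05 s, during which the arm holds its last target. There are 200 camera calls.

## Working session

There is one attempt and no reset: what is moved stays moved. The work goes in short steps, each a Python script; the robot and the scene stay as the last script left them, time stands still between calls to the robot, and variables do not carry over. Pictures are saved under pics/ and viewed, at most 10 in all, crops included, and the job is handed in when it is done.

```bash
mkdir -p pics; ls; python3 - <<'E'
from workcell import r, command_gripper, optics
import numpy as np, cv2
for n in ("scene","side"):
    im,d=optics.get_image(n); cv2.imwrite(f"pics/{n}0.png",im[:,:,::-1]); np.savez(f"{n}0.npz",im=im,d=d)
    m=optics.camera_model(n); print(n,m["K"].round(1).tolist(),(-m["R"].T@m["t"]).round(3),m["R"][2].round(2))
s=r.read_state(); print(s["time_s"],s["eef_pos"],s["eef_rot"],r.tip_extent)
E
```

```text
pics
scene [[497.2, 0.0, 316.8], [0.0, 497.2, 237.1], [0.0, 0.0, 1.0]] [-0.2   -0.79   0.982] [ 0.53  0.59 -0.61]
side [[449.1, 0.0, 319.2], [0.0, 449.1, 238.8], [0.0, 0.0, 1.0]] [0.41  1.007 0.883] [ 0.16 -0.72 -0.67]
0.1 [0.1703524  0.49626683 0.25571906] [ 1.64639844e-01  9.86353527e-01 -6.32404314e-04 -2.02725614e-04] 0.025
```

View pics/scene0.png

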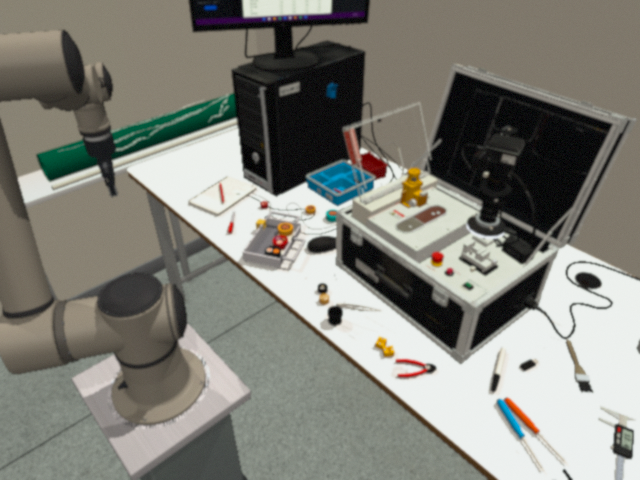

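View pics/side0.png

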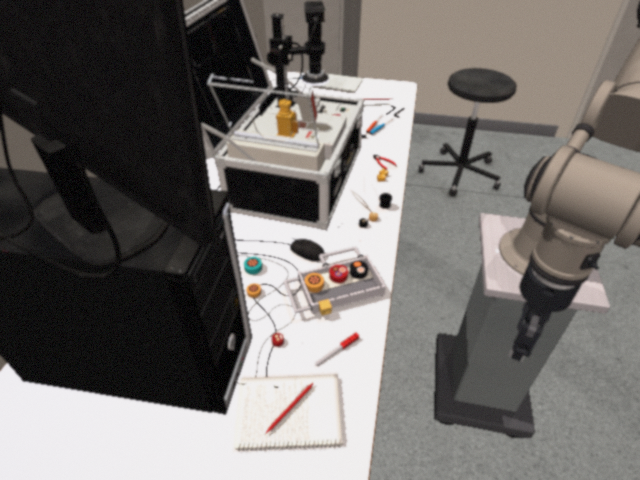

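The tray is at about (270,242) in the scene view and (335,283) in the side view. The pin's grip is at about (348,342) in the side view and its rod end at (318,362). I'll get rough positions and then look down with the wrist camera.

```bash
cat > h.py <<'E'
from workcell import r, command_gripper, optics
import numpy as np, cv2
from scipy.spatial.transform import Rotation as Rot
def cast(n,uv,z,T=None):
    m=optics.camera_model(n)
    d=np.linalg.inv(m["K"])@np.array([uv[0],uv[1],1.])
    if n=="wrist":
        A=T@m["tool_from_camera"]; c=A[:3,3]; d=A[:3,:3]@d
    else:
        c=-m["R"].T@m["t"]; d=m["R"].T@d
    return c+d*(z-c[2])/d[2]
def pose():
    s=r.read_state(); T=np.eye(4); T[:3,:3]=Rot.from_quat(s["eef_rot"]).as_matrix(); T[:3,3]=s["eef_pos"]; return T
def quat(zdir,ydir):
    z=np.array(zdir,float); z/=np.linalg.norm(z); y=np.array(ydir,float); y-=z*(y@z); y/=np.linalg.norm(y)
    return Rot.from_matrix(np.c_[np.cross(y,z),y,z]).as_quat()
E
python3 - <<'E'
from h import *
for n,uv,z in [("side",(348,342),.007),("side",(318,362),.004),("side",(325,306),.024),("side",(296,310),.03),("side",(288,280),.03),("side",(385,290),.03),("side",(340,255),.03),("side",(385,200),.0),("side",(374,216),.0),("side",(278,340),.01),("side",(308,250),.01)]:
    print(uv,cast(n,uv,z).round(3))
m=optics.camera_model("wrist"); print(m["K"],m["tool_from_camera"].round(3))
E
```

```text
(348, 342) [0.473 0.402 0.007]
(318, 362) [0.53  0.466 0.004]
(325, 306) [0.544 0.323 0.024]
(296, 310) [0.608 0.354 0.03 ]
(288, 280) [0.652 0.264 0.03 ]
(385, 290) [0.406 0.246 0.03 ]
(340, 255) [0.538 0.147 0.03 ]
(385, 200) [ 0.445 -0.162 -0.   ]
(374, 216) [ 0.47  -0.074  0.   ]
(278, 340) [0.632 0.432 0.01 ]
(308, 250) [0.632 0.125 0.01 ]
[[432.05383018   0.         315.72104494]
 [  0.         432.05383018 240.55361711]
 [  0.           0.           1.        ]] [[-0.    -0.964 -0.266  0.068]
 [ 1.    -0.     0.     0.   ]
 [-0.    -0.266  0.964 -0.119]
 [ 0.     0.     0.     1.   ]]
```

```bash
python3 - <<'E'
from h import *
q=quat([0,0,-1],[0,1,0]); print(q)
r.reach([0.47,0.28,0.30],q); r.hold(.3)
T=pose(); im,d=optics.get_image("wrist"); np.savez("w1.npz",im=im,d=d,T=T); cv2.imwrite("pics/w1.png",im[:,:,::-1])
print(r.read_state()["time_s"],T.round(3))
E
```

```text
[0. 1. 0. 0.]
1.8417 [[-1.    -0.001 -0.     0.47 ]
 [-0.001  1.    -0.     0.281]
 [ 0.    -0.    -1.     0.3  ]
 [ 0.     0.     0.     1.   ]]
```

View pics/w1.png

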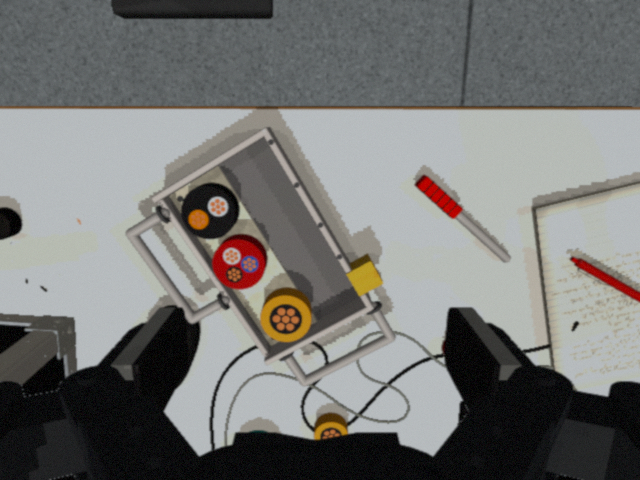

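The wrist view shows the tray turned about 30° with the side bar from (130,233) to (190,322) and the end bar from (307,385) to (392,340). The bush is at (364,275), the pin's grip runs from (420,181) to (458,214) with its nose at (506,259), and the mounts are at (210,210), (239,262) and (286,317). A zoomed crop will give precise picks.

```bash
python3 - <<'E'
import numpy as np,cv2
im=np.load("w1.npz")["im"][118:398,115:405,::-1]
a=cv2.resize(im,None,fx=2.05,fy=2.05,interpolation=cv2.INTER_CUBIC)
for k in range(0,290,20): 
    cv2.putText(a,str(115+k),(int(k*2.05),9),0,.32,(0,0,255)); 
    if k<280: cv2.putText(a,str(118+k),(0,int(k*2.05)+4),0,.32,(0,0,255))
    cv2.line(a,(int(k*2.05),10),(int(k*2.05),15),(0,0,255)); cv2.line(a,(24,int(k*2.05)),(30,int(k*2.05)),(0,0,255))
cv2.imwrite("pics/crop1.png",a); print(a.shape)
E
```

```text
(574, 594, 3)
```

View pics/crop1.png

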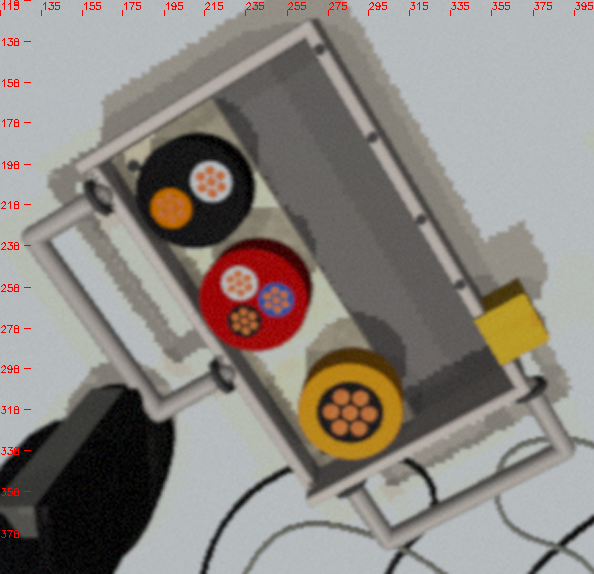

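```bash
cat >> h.py <<'E'
def kabsch(P,W):
    P=np.array(P,float);W=np.array(W,float);p=P.mean(0);w=W.mean(0)
    a,b=P-p,W-w; th=np.arctan2((a[:,0]*b[:,1]-a[:,1]*b[:,0]).sum(),(a*b).sum())
    R=np.array([[np.cos(th),-np.sin(th)],[np.sin(th),np.cos(th)]]); t=w-R@p
    return th,t,(P@R.T+t-W)*1e3
E
python3 - <<'E'
from h import *
z=np.load("w1.npz");T=z["T"];im=z["im"];dep=z["d"]
u=lambda a,b:(a/2.05+115,b/2.05+118)
L=[((314,20),(-98,61),36),((80,168),(-98,-61),36),((312,502),(98,-61),36),((537,380),(98,61),36),
((37,238),(-80,-99),28),((157,408),(20,-99),28),((388,537),(136,-40),28),((568,450),(136,60),28)]
P=[np.array(b)/1e3 for a,b,c in L];W=[cast("wrist",u(*a),c/1e3,T)[:2] for a,b,c in L]
print(np.array(W).round(3))
th,t,res=kabsch(P,W);print(np.degrees(th),t,res.round(1).tolist())
# pin: red grip mask
sub=im[150:290,405:525].astype(int)
m=((sub[...,0]>sub[...,1]+60)).astype(np.uint8)
c=max(cv2.findContours(m,0,1)[0],key=cv2.contourArea); print(cv2.minAreaRect(c))
for uv,zz in [((420,181),.014),((458,214),.014),((461,212),.007),((506,259),.004)]: print(cast("wrist",uv,zz,T).round(4))
print(dep[275,362],dep[200,440],dep[310,200])
E
```

```text
[[0.407 0.24 ]
 [0.469 0.136]
 [0.634 0.233]
 [0.569 0.34 ]
 [0.503 0.11 ]
 [0.588 0.159]
 [0.658 0.269]
 [0.61  0.358]]
30.478078534025503 [0.52055589 0.23632826] [[-1.4, -1.0], [-2.3, -2.0], [2.3, 0.7], [4.7, -1.3], [-1.2, 0.2], [0.4, 2.6], [-0.2, 1.4], [-2.4, -0.7]]
((34.06787109375, 46.92533874511719), (51.39219284057617, 14.866065979003906), 42.273685455322266)
[0.455  0.3788 0.014 ]
[0.4865 0.4173 0.014 ]
[0.486  0.4223 0.007 ]
[0.5349 0.4732 0.004 ]
0.40447056 0.40540296 0.41983446
```

```bash
cat >> h.py <<'E'
def best(p,y):
    j0=np.array(r.read_state()["joint_positions"]);o=[]
    for s in (1,-1):
        q=quat([0,0,-1],s*np.array(y)); j=r.solve_ik(p,q)
        if j is not None:o.append((np.abs(np.array(j)-j0).max(),s,q))
    return min(o,key=lambda a:a[0])[2]
def tip(c,th,bar,axis,piv,deg=23,wait=1.0,grip=45):
    """axis: unit tray vector from the bar towards the pivot; piv: distance bar->pivot"""
    R=np.array([[np.cos(th),-np.sin(th)],[np.sin(th),np.cos(th)]])
    b=c+R@np.array(bar); a=R@np.array(axis)
    def P(d):
        d=np.radians(d); h=piv*np.cos(d)-.028*np.sin(d); zz=piv*np.sin(d)+.028*np.cos(d)
        return np.r_[b+a*(piv-h),zz+.006]
    q=best(np.r_[b,.13],np.r_[a,0]); command_gripper(.034,grip)
    r.reach(np.r_[b,.13],q)
    if r.move_straight(P(0)+[0,0,.001],q,.1,max_force=8): print("BLOCKED",pose()[:3,3]); return False
    command_gripper(0,grip); s=r.read_state(); print("grip",s["grip_width"],s["contact_force"])
    ds=list(np.linspace(0,deg,6)[1:])
    for d in ds: r.move_straight(P(d),q,.09)
    r.hold(wait); s=r.read_state();print("top",s["eef_pos"],s["grip_width"],s["contact_force"])
    for n in ("side","scene"): cv2.imwrite(f"pics/top_{n}_{int(bar[0]*1e3)}.png",optics.get_image(n)[0][:,:,::-1])
    for d in ds[::-1][1:]+[1.0]: r.move_straight(P(d),q,.07)
    r.move_straight(P(0)+[0,0,.0005],q,.03)
    s=r.read_state();print("down",s["eef_pos"],s["contact_force"],s["time_s"])
    command_gripper(.034); r.hold(.2)
    r.move_straight(np.r_[P(0)[:2],.14],q,.15)
    return True
def look(name,p=(.47,.28,.30)):
    r.reach(list(p),quat([0,0,-1],[0,1,0])); r.hold(.3)
    T=pose(); im,d=optics.get_image("wrist"); np.savez(name+".npz",im=im,d=d,T=T); cv2.imwrite(f"pics/{name}.png",im[:,:,::-1])
E
python3 - <<'E'
from h import *
print(cast("side",(254,290),.012).round(3),cast("side",(253,265),.012).round(3))
c=np.array([.5206,.2363]);th=np.radians(30.5)
if tip(c,th,(-.030,-.099),(0,1),.159): look("w2",(.49,.28,.33))
E
```

```text
[0.734 0.299 0.012] [0.764 0.215 0.012]
grip 0.00828292570827487 [ 0.56991199 -1.99677313  5.01340993]
top [0.53299594 0.1560626  0.09387834] 0.008455281964385733 [-0.03822144  1.80406618 -4.3667748 ]
down [0.54587871 0.1355538  0.03561108] [-1.54118743 -1.74303519 10.03367063] 9.2
```

View pics/w2.png

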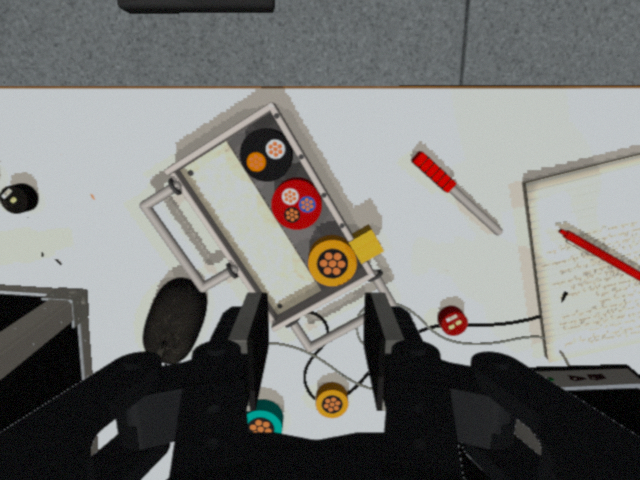

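All three mounts now lie in the lane at (267,155), (297,203) and (332,263). Next I re-fit the tray from its corners at (272,103) and (168,172) and the bar corners, then tip it by the end bar.

```bash
python3 - <<'E'
from h import *
T=np.load("w2.npz")["T"]
L=[((272,103),(-98,61),36),((168,173),(-98,-61),36),((147,206),(-80,-99),28),((203,286),(20,-99),28),((309,345),(136,-40),28),((275,325),(98,-61),36)]
P=[np.array(b)/1e3 for a,b,c in L];W=[cast("wrist",a,c/1e3,T)[:2] for a,b,c in L]
th,t,res=kabsch(P,W);print(np.degrees(th),t,res.round(1).tolist())
if tip(t,th,(.136,.010),(-1,0),.233,deg=23): look("w3",(.45,.30,.30))
print(r.read_state()["time_s"])
E
```

```text
31.00656591289315 [0.51806606 0.23861815] [[-2.7, 0.5], [-3.1, -3.6], [-1.4, -0.4], [-0.1, 1.6], [0.7, 2.1], [6.6, -0.2]]
grip 0.008430047929667391 [-0.15911064  0.06343787  2.92344935]
top [0.60424569 0.30208914 0.12282509] 0.00817207948591376 [ 3.51337047  1.07287021 -2.54319837]
down [0.62984446 0.31739899 0.03672672] [-4.38434274 -2.51008042 11.81311434] 19.75
22.4667
```

View pics/w3.png

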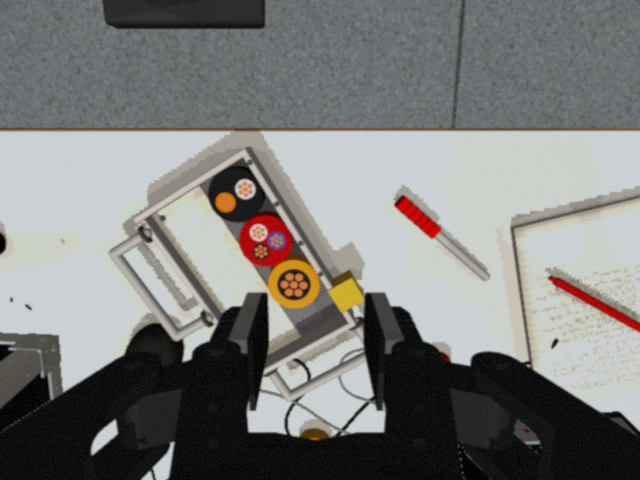

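The row is closed against the stop: the mounts at (236,193), (266,240) and (294,284) touch, the bush is at (347,291), and the pin has not moved. Now I hover over the pin with the camera over the rod.

```bash
python3 - <<'E'
from h import *
z=np.load("w3.npz");T=z["T"]
g=cast("wrist",(418,216),.010,T);n=cast("wrist",(486,276),.0045,T);b=cast("wrist",(399,200),.010,T)
print(g,n,np.degrees(np.arctan2(*(n-b)[1::-1])))
yaw=np.radians(48.3); x=np.array([np.cos(yaw),np.sin(yaw),0]); q=quat([0,0,-1],np.cross([0,0,-1],x))
print(Rot.from_quat(q).as_matrix()[:,0],x)
# feasibility of both ends (tool x along rod)
print(r.solve_ik(np.r_[g[:2],.013],q))
yi=np.radians(31-90); xi=np.array([np.cos(yi),np.sin(yi),0]); qi=quat([0,0,-1],np.cross([0,0,-1],xi))
R2=np.array([[np.cos(.54),-np.sin(.54)],[np.sin(.54),np.cos(.54)]])
for y in (.190,.106): print(r.solve_ik(np.r_[np.array([.518,.2386])+R2@[.066,y],.03],qi))
command_gripper(.04,40)
r.reach([g[0],g[1],.16],q); r.hold(.3); T=pose(); im,d=optics.get_image("wrist"); np.savez("w4.npz",im=im,d=d,T=T); cv2.imwrite("pics/w4.png",im[:,:,::-1])
E
```

```text
[0.46977371 0.39891199 0.01      ] [0.53326177 0.47318176 0.0045    ] 49.73077400113411
[0.66523035 0.74663818 0.        ] [0.66523035 0.74663818 0.        ]
[ 5.79718325e-01  7.75204295e-01  1.50663172e+00 -4.44089210e-16
  8.59756641e-01  1.30752062e+00]
[ 6.21455184e-01  7.92760215e-01  1.40260828e+00 -4.44089210e-16
  9.46224156e-01 -3.06118954e+00]
[ 4.89216679e-01  7.76370987e-01  1.44008254e+00 -4.44089210e-16
  9.25139131e-01  3.08975726e+00]
```

View pics/w4.png

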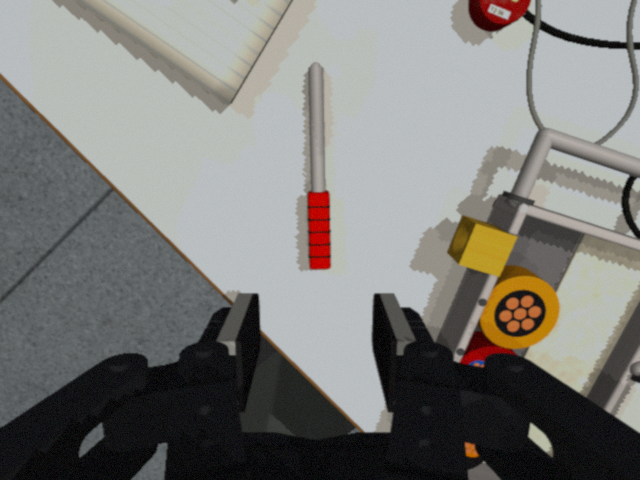

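Option with the nose along tool +x would wrap joint 6, so I'll grasp with the nose along tool −x. The picture shows the grip from (308,192) to (331,269) and the nose at (316,64). The bush is at (482,245).

```bash
python3 - <<'E'
from h import *
T=np.load("w4.npz")["T"]
s=cast("wrist",(319,192),.014,T);b=cast("wrist",(320,269),.0155,T);n=cast("wrist",(316,64),.0045,T)
print(s,b,n,np.linalg.norm(s-b),np.linalg.norm(n-s))
yaw=np.arctan2(*(n-b)[1::-1]);print(np.degrees(yaw))
x=np.array([np.cos(yaw),np.sin(yaw),0]); g=(s+b)/2-.003*x
# tool z is pitched with the rod (nose down 1.9 deg) so that tool -x = rod axis
p=np.radians(1.9); rod=np.cos(p)*x+[0,0,-np.sin(p)]; zt=-np.sin(p)*x+[0,0,-np.cos(p)]
q=quat(zt,np.cross(zt,-rod)); print(Rot.from_quat(q).as_matrix()[:,0],rod)
ax=np.array([g[0],g[1],.0080])      # axis point at the grasp
tcp=ax-.006*zt; tcp[2]=max(tcp[2],.0215+.006)   # tips clear of the desk
print(tcp, r.solve_ik(tcp,q))
r.reach(tcp+[0,0,.09],q)
print(r.move_straight(tcp,q,.1,max_force=8)); st=r.read_state();print(st["eef_pos"],st["contact_force"])
command_gripper(0,40); st=r.read_state();print(st["grip_width"],st["eef_pos"],st["contact_force"],st["time_s"])
E
```

```text
[0.48708004 0.41678246 0.014     ] [0.45451685 0.37913059 0.0155    ] [0.53552905 0.4739612  0.0045    ] 0.049802356338090124 0.07554445306335973
49.49329098108728
[-0.64917998 -0.7599119   0.03315518] [ 0.64917998  0.7599119  -0.03315518]
[0.46897905 0.39582679 0.0275    ] [ 0.58058392  0.76396969  1.47835154 -0.01154915  0.93114425 -1.84699169]
False
[0.46940884 0.39612336 0.02817663] [-0.33532963  0.01312494 -0.03803709]
0.01253642963937214 [0.46928001 0.39604787 0.02819985] [-0.34356865 -0.25768086  3.64129866] 29.1917
```

```bash
python3 - <<'E'
from h import *
s=r.read_state(); p=np.array(s["eef_pos"]); r.move_straight(p+[0,0,.15],None,.15)
print(r.read_state()["grip_width"])
th=np.radians(31.0);c=np.array([.518,.2386]);R=np.array([[np.cos(th),-np.sin(th)],[np.sin(th),np.cos(th)]])
x=np.r_[R@[0,1],0]  # tool x = tray +y
q=quat([0,0,-1],np.cross([0,0,-1],x))
r.reach(np.r_[c+R@[.066,.045],.18],q); r.hold(.3)
T=pose(); im,d=optics.get_image("wrist"); np.savez("w5.npz",im=im,d=d,T=T); cv2.imwrite("pics/w5.png",im[:,:,::-1])
im,d=optics.get_image("side"); cv2.imwrite("pics/side5.png",im[:,:,::-1])
print(T.round(4),r.read_state()["time_s"],r.read_state()["joint_positions"])
E
```

```text
0.012130096114787062
[[-0.5154  0.8569  0.      0.5513]
 [ 0.8569  0.5154  0.      0.3113]
 [-0.      0.     -1.      0.18  ]
 [ 0.      0.      0.      1.    ]] 32.2583 [ 3.92992513e-01  6.02093621e-01  1.31200825e+00  3.76862952e-06
  1.22746753e+00 -1.48321645e-01]
```

View pics/w5.png

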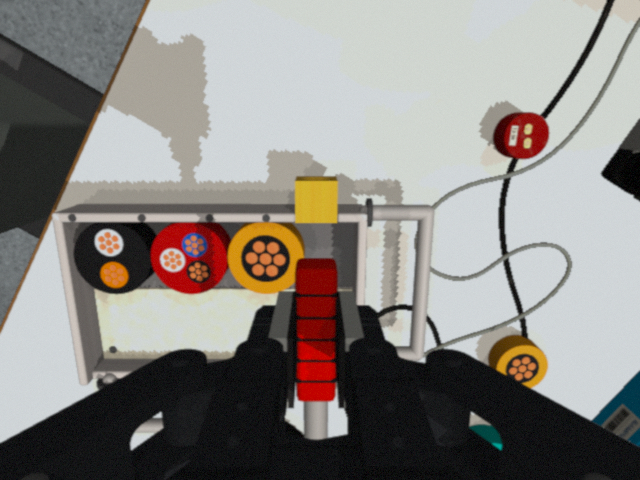

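The picture shows the held grip at columns 296–336 (centre 316), level with the bush at columns 294–337, rows 180–222. The fence line is nearly horizontal, from (57,213) to (365,207). I'll compute the residual offset and yaw.

```bash
python3 - <<'E'
from h import *
z=np.load("w5.npz");T=z["T"];im=z["im"];h=cv2.cvtColor(im,cv2.COLOR_RGB2HSV)
m=cv2.inRange(h[165:228,280:350],(18,150,60),(32,255,255)); c=max(cv2.findContours(m,0,1)[0],key=cv2.contourArea)
print(cv2.boundingRect(c),cv2.minAreaRect(c))
rows=m.any(1).nonzero()[0]
for k in rows[::5]:
    cc=m[k].nonzero()[0]; print(k+165,cc.min()+280,cc.max()+280,h[k+165,315])
def tool(uv,zz): return (np.linalg.inv(T)@np.r_[cast("wrist",uv,zz,T),1])[:3]
# fence top outer edge: strongest row gradient (dark/shadow -> bright wall)
g=cv2.cvtColor(im,cv2.COLOR_RGB2GRAY).astype(float)
for rowset in ((198,214),):
    P=[]
    for col in list(range(100,285,6)):
        dr=np.diff(cv2.GaussianBlur(g,(3,3),0)[204:226,col]); k=np.argmin(dr); P.append((col,204+k+.5)) # bright top -> dark inside
    W=np.array([tool(p,.036)[:2] for p in P]); 
    f=np.polyfit(W[:,1],W[:,0],1); rs=W[:,0]-np.polyval(f,W[:,1]); ok=abs(rs)<.002; f=np.polyfit(W[ok,1],W[ok,0],1); print("fence inner edge: slope deg",np.degrees(np.arctan(f[0])),"x at y=0",f[1],ok.sum())
for uv in [(294,200),(337,200),(315.5,179),(315.5,222)]: print(uv,tool(uv,.037).round(4))
print("end bar",tool((424,220),.028),tool((424-4,345),.028))
# held grip edges
r2=cv2.inRange(h,(0,150,60),(8,255,255))|cv2.inRange(h,(172,150,60),(180,255,255))
for row in (268,280,290,370,385):
    cc=r2[row,285:350].nonzero()[0]; print("grip",row,cc.min()+285,cc.max()+285)
E
```

```text
(15, 12, 43, 46) ((36.0, 34.5), (45.0, 42.0), 90.0)
177 298 324 [ 21 173 131]
182 296 336 [ 23 203 211]
187 296 336 [ 23 207 213]
192 295 336 [ 23 202 211]
197 295 336 [ 23 201 209]
202 295 336 [ 24 199 211]
207 295 336 [ 23 195 213]
212 295 336 [ 23 204 211]
217 296 336 [ 23 201 211]
222 296 336 [ 23 174 195]
227 280 294 [  5  14 107]
fence inner edge: slope deg 0.127117988575294 x at y=0 0.008104772594628374 25
(294, 200) [ 0.0217 -0.014   0.143 ]
(337, 200) [0.0217 0.0124 0.143 ]
(315.5, 179) [ 0.0345 -0.0008  0.143 ]
(315.5, 222) [ 0.0078 -0.0008  0.143 ]
end bar [0.00706592 0.0689662  0.15201824] [-0.08226382  0.07211596  0.15201838]
grip 268 297 336
grip 280 296 336
grip 290 296 336
grip 370 296 335
grip 385 297 335
```

```bash
python3 - <<'E'
from h import *
T=np.load("w5.npz")["T"]; q=Rot.from_matrix(T[:3,:3]).as_quat()
def W(x,z,y=-.0004): return np.r_[(T@np.r_[x,y,0,1])[:2],z]
X0=.0343; Z=.0442
r.move_straight(W(X0+.119,.18),q,.25); r.move_straight(W(X0+.119,Z),q,.15); r.hold(.2)
s=r.read_state(); print(s["eef_pos"],W(X0+.119,Z),s["grip_width"])
im,d=optics.get_image("side"); np.savez("s6.npz",im=im)
im2=optics.get_image("scene")[0]
m=optics.camera_model("side"); 
a=cv2.resize(im[250:410,230:430,::-1],None,fx=4,fy=3.7,interpolation=cv2.INTER_CUBIC)[:600]; cv2.imwrite("pics/side6.png",a)
hit=r.move_straight(W(X0+.088,Z),q,.05,max_force=4); s=r.read_state(); print(hit,s["eef_pos"],s["contact_force"],"x tool",(np.linalg.inv(T)@np.r_[s["eef_pos"],1])[0]-X0,s["time_s"])
E
```

```text
[0.47233636 0.44280823 0.04522427] [0.4719495 0.4424919 0.0442   ] 0.012972360289889968
False [0.48796053 0.41591556 0.04423088] [ 0.47862479 -0.51577304  0.38709665] x tool 0.08797336722867904 35.15
```

View pics/side6.png

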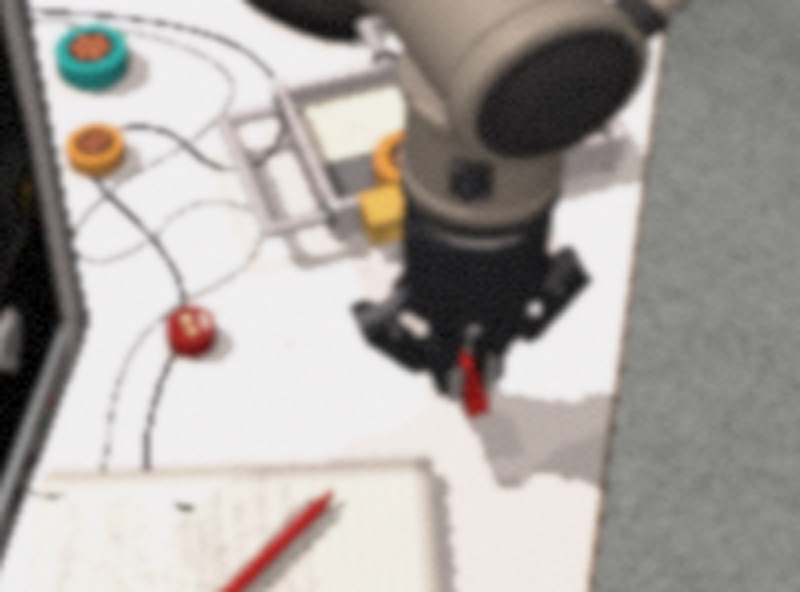

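The pin is held level and in line with the bush, and the nose went about 16 mm in with no resistance. I'll push it home.

```bash
python3 - <<'E'
from h import *
T=np.load("w5.npz")["T"]; q=Rot.from_matrix(T[:3,:3]).as_quat()
def W(x,z,y=-.0004): return np.r_[(T@np.r_[x,y,0,1])[:2],z]
X0=.0343; Z=.0442
def rep(h):
    s=r.read_state(); print(h,s["grip_width"],np.round(s["contact_force"],2),"x",(np.linalg.inv(T)@np.r_[s["eef_pos"],1])[0]-X0,s["time_s"])
for x in (.060,.034):
    h=r.move_straight(W(X0+x,Z),q,.05,max_force=4); rep(h)
    if h: break
if not h: h=r.move_straight(W(X0+.022,Z),q,.02,max_force=3); rep(h)
E
```

```text
False 0.01261637096952536 [-0.18  0.68 -0.89] x 0.059898131844924096 35.8583
False 0.012525934168424728 [ 0.11  0.4  -0.38] x 0.0338411271695066 36.525
True 0.012812404785131735 [ 0.16 -0.39 -1.05] x 0.025087858296295285 37.0083
```

```bash
python3 - <<'E'
from h import *
T0=np.load("w5.npz")["T"]; q=Rot.from_matrix(T0[:3,:3]).as_quat()
command_gripper(.034); r.hold(.2)
p=np.array(r.read_state()["eef_pos"]); r.move_straight([p[0],p[1],.18],q,.15)
r.reach([T0[0,3],T0[1,3],.20],q); r.hold(.3)
T=pose(); im,d=optics.get_image("wrist"); np.savez("w7.npz",im=im,d=d,T=T); cv2.imwrite("pics/w7.png",im[:,:,::-1]); print(r.read_state()["time_s"])
E
```

```text
39.3167
```

View pics/w7.png

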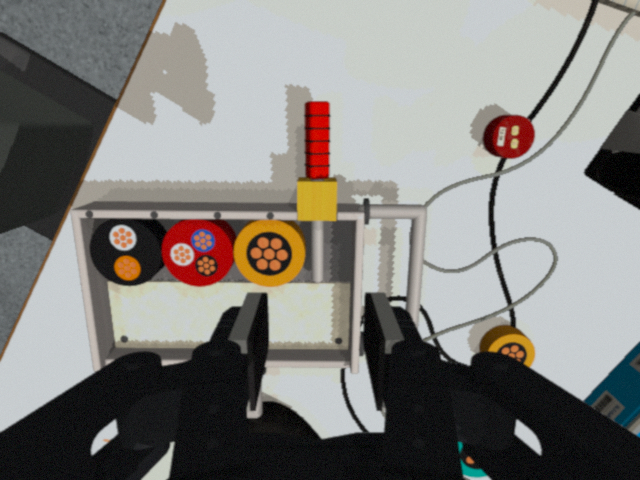

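The grip sits flush against the bush at row 178, and the rod at column 318 stands behind the amber mount. The row of mounts at columns 127, 198 and 270 is closed. I'll do one pixel check of the gap before handing in.

```bash
python3 - <<'E'
from h import *
im=np.load("w7.npz")["im"]; print([im[k,316].tolist() for k in range(168,186)])
W=np.load("w7.npz")["T"]; print(np.linalg.norm(cast("wrist",(316,170),.03,W)-cast("wrist",(316,171),.03,W)))
E
```

```text
[[207, 17, 0], [207, 9, 0], [210, 25, 10], [212, 20, 16], [210, 12, 3], [209, 14, 0], [203, 17, 0], [184, 10, 0], [164, 8, 0], [133, 1, 0], [107, 24, 14], [91, 60, 58], [107, 93, 79], [142, 117, 59], [187, 155, 41], [203, 168, 44], [204, 166, 41], [206, 169, 45]]
0.0006589864752458209
```

```bash
python3 - <<'E'
from h import *
z=np.load("w7.npz");T=z["T"];im=z["im"];g=cv2.cvtColor(im,cv2.COLOR_RGB2GRAY).astype(int)
tx=lambda row,zz,col=317:(np.linalg.inv(T)@np.r_[cast("wrist",(col,row),zz,T),1])[0]*1e3
print("rear",[im[k,316].tolist() for k in range(97,107)]); print("nose",g[270:290,318].tolist()); print("fence in",g[205:224,290].tolist()); print("bush in",im[214:226,312].tolist())
for n,row,zz in [("rear",101.5,.031),("bush out top",181,.037),("bush in top",220,.037),("fence in",217,.036),("nose",281.5,.024)]: print(n,row,tx(row,zz).round(1))
for c in (306,309,312,319,322,326): print(c,[im[k,c].tolist() for k in range(176,183)])
E
```

```text
rear [[201, 206, 204], [198, 204, 201], [201, 205, 201], [189, 185, 181], [167, 109, 107], [174, 29, 19], [195, 0, 0], [206, 4, 0], [209, 14, 0], [210, 18, 0]]
nose [185, 187, 186, 187, 187, 186, 186, 185, 185, 184, 184, 173, 159, 166, 188, 197, 199, 203, 205, 203]
fence in [68, 68, 76, 78, 81, 88, 109, 146, 173, 183, 187, 187, 186, 177, 155, 96, 58, 51, 50]
bush in [[204, 166, 42], [203, 164, 41], [206, 166, 43], [204, 165, 44], [205, 166, 41], [199, 162, 48], [173, 143, 62], [128, 115, 91], [106, 102, 96], [102, 99, 94], [100, 98, 93], [102, 98, 96]]
rear 101.5 80.4
bush out top 181 30.8
bush in top 220 4.7
fence in 217 6.6
nose 281.5 -43.9
306 [[83, 49, 38], [81, 53, 25], [87, 62, 15], [94, 74, 21], [109, 85, 22], [151, 125, 36], [190, 160, 44]]
309 [[90, 3, 1], [80, 12, 0], [84, 44, 7], [91, 67, 26], [107, 83, 19], [150, 125, 34], [191, 160, 43]]
312 [[175, 2, 0], [137, 10, 2], [102, 19, 12], [79, 47, 45], [91, 77, 59], [135, 111, 44], [186, 152, 39]]
319 [[141, 6, 0], [112, 1, 0], [96, 36, 35], [92, 69, 69], [107, 96, 82], [142, 116, 57], [187, 152, 41]]
322 [[138, 6, 0], [117, 6, 3], [92, 28, 26], [83, 63, 55], [99, 87, 70], [141, 116, 51], [188, 156, 45]]
326 [[131, 0, 0], [106, 13, 0], [97, 43, 9], [108, 76, 23], [110, 85, 23], [138, 112, 21], [187, 157, 40]]
```

```bash
python3 - <<'E'
from h import *
print(r.finish_job(), r.read_state()["time_s"])
E
```

```text
the job is handed in; nothing more can be done
the job is handed in; nothing more can be done
```

I handed the job in at about 39 s of the 72 s limit: the three mounts are in the lane and closed up against the end stop, the tray is set down, and the keeper pin is through the bush with its grip against the outer face (to about 1 mm in the last image). I deliberately moved only the tray and the pin; the handoff call gave no verdict.

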